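# Free the cam stop and push the vial slide home

### The job

The blue slide of the vial shuttle is held off by a brass eccentric cam. Push the red post on the cam's lever round with the fingertips, clockwise seen from above, until the cam's low side faces the slide and the red line on its high side points straight away from the slide, at the red tick on the bed; only then push the slide forward from its rubber pad until it is fully home against its stop. Grip and lift nothing, do not touch the vial that rides in the slide, and leave the other things where they stand.

Things in the scene. Friction and masses are not known exactly. Their poses are not given: they have to be found in the camera images.
- bed: Fixed aluminium bed, plate 12 mm high. Origin on the worktop; +x is the slide's forward direction, towards the cam (roughly to the robot's left). Plate spans x -105 to 120, y -68 to 68 mm. Two dark guide rails, tops 26 mm above the worktop, 12 mm wide, centred at y +/-54.5, span x -100 to 56. A red tick, 9 mm long, lies on the plate at x 110 to 119 mm, y = 0
- slide (a joint): Blue slide block, 98 mm along x, 92 mm wide (too wide to grip), top 46 mm above the worktop. Value in m: 0 drawn back (start), 0.0375 home at its stop, growing along the bed's +x. Stays where left; friction 2.5 N. Its flat steel nose, 40 mm wide, is 51 mm from the cam pivot at 0; a cam value above about 0.5 stops it short of home
- slide_back (a point): Centre of the black rubber push pad on the back face of the slide, 29.5 mm above the worktop; the pad is 70 mm wide and 26 mm high, facing the bed's -x. At the start it is 74 mm behind the bed origin; 31 mm of bed plate, 12 mm high, lies behind it
- slide_seat (a point): Centre of the floor of the square vial pocket in the slide (19 mm wide, 24 mm deep), 22.5 mm above the worktop; moves with the slide
- cam_turn (a joint): Brass eccentric disc, radius 24 mm, centre 12 mm off its upright pivot, with a steel lever. Value in rad, growing anticlockwise from above: 0 = low side faces the slide, red line on its high side points along the bed's +x; travel -0.25 (stop just past the low point) to 2.5, starts 1.2 to 2.4. Stays where left: friction 4.5 N at the post
- cam_pivot (a point): Top of the cam's pivot, on its axis, 46 mm above the worktop and 75 mm ahead of the bed origin along the bed's +x; does not move as the cam turns
- red_post (a point): Upright red round post at the end of the cam's lever, 16 mm in diameter, 38 mm high; this point is the centre of its foot, 45 mm above the worktop, its top is at 83 mm. It stands 55 mm from the pivot, in the bed's frame at the angle (cam value - 0.9 rad) from +x. The steel lever below it is 14 mm wide with its top at 45 mm
- cam: The whole cam with its lever and post; origin on the pivot axis at the level of the bed plate, 12 mm above the worktop
- vial: Glass sample vial with a dark cap, 16 mm across and 48 mm high, standing loose in the slide's pocket; its top is 70 mm above the worktop. Origin at the centre of its underside
- powder_jar: White jar, 49 mm across, 70 mm high, standing beside the shuttle; origin at the centre of its underside
- dropper_bottle: Small dropper bottle with a red bulb, 30 mm across, 90 mm high, standing beside the shuttle; origin at the centre of its underside
- spare_vial: Second glass vial with a dark cap, 16 mm across, 48 mm high, standing on the worktop beside the shuttle; origin at the centre of its underside
- pen: Black pen lying on the robot's side of the shuttle, 142 mm long along its x, 13 mm high; origin at the centre of its underside

How it is judged:
By the outcome, as a careful person would: the job done as asked, in the order asked, and still so for the second after the job is handed in, with the robot touching nothing.
It also fails if it takes over 51 s, if anything falls off the work surface, if the arm or the gripper's body presses on something with over 40 N, if the wrist force passes 120 N, or if a joint passes its speed limit or range.

### The arm

A 6-joint arm with a two-finger parallel gripper is mounted at the origin on a cart in front of the work surface, level with it; the furniture and walls round the work are solid. World frame = base frame: x ahead of the robot, y to its left, z up, the work surface at z = 0. Lengths are in m, angles in degrees, forces in N, time in s.
With the tool pointing down it reaches from about 0.375 to 0.925 m from the base axis. Payload 5.7 kg.
Tool frame: the origin (TCP) lies midway between the tips of the shut fingers; the grasp point (between the pads) lies 19 mm behind it (env.grip_point_offset is the z of the grasp point in the tool frame, in m); z points along the fingers, y is the line along which they close (so a half turn about z gives the same grasp; the last joint's range is limited). The gripper opens to 88 mm and grips with 3 to 60 N. Pads are 20 mm wide; open, the fingers measure 115 mm over their backs; the gripper's body (75 mm by 178 mm) begins 61 mm behind the grasp point.
Start: joints at [64.796, 20.558, 86.54, -0, 72.909, -6.595], TCP at [0.191, 0.569, 0.183] pointing down, gripper open.
Joint ranges: [-170.27, 170.27], [-57.76, 135], [12.27, 136.19], [-55.21, 235.2], [11.17, 155.16], [-170.74, 170.74]. Speed limits (degrees/s): [136.94, 136.94, 180, 180, 180, 180].

### API

Orientations are given as [roll, pitch, yaw] about the fixed x, y, z axes, in that order (R = Rz(yaw) Ry(pitch) Rx(roll)).
In Python, from plant import env, cams gives the robot as it stands. The module is installed in compiled form; this text tells all that it offers.
- The arm moves only by the tool drive_tool, never from a script. Its argument "increments" is a list of rows, each a list of 7 numbers: the turn, a rotation vector about the tool's x, y, z in rad, then the shift along the tool's x, y, z in cm, then the opening, from 0 (shut) to 1 (fully open). In form: [[wx, wy, wz, tx, ty, tz, jaw], ...]. A call has 1 to 20 rows; each row shifts and turns the commanded pose from where the row before left it, along the tool's axes as they then stand; what a row does not reach is not made up. A row lasts 1/8 s, in which the tool goes at most 62.5 mm and 10.7 degrees, less where a joint would pass 70% of its speed; a pose out of reach is approached as far as the arm can. A call with a gripper value outside its range is refused whole. The fingers move at their own pace and stop on an object; the grip force is fixed at half the most. Time passes only in rows, so rows that do not move let the fingers close. It gives the time, the measured TCP pose, the force, the opening and the grip force at its end, in the units of the state.
- env.sense(): the state, without advancing time (a new reading comes with each control period).
- cams.get_image(name): name is "side" or "top"; returns a dict with "img" (480x640x3 uint8, red, green, blue), "mtx" (3x3 intrinsics, pixels), "k1" (the pictures are not rectified: a ray, as slopes to the right and down, at radius r is drawn at 1 + k1 r^2 times it, then the intrinsics apply), "origin" and "attitude" of the camera in the world. Camera axes: x right, y up, looking along -z (the intrinsics and any distortion apply to the point x, -y, -z); pixel columns grow to the right and rows downward; lengths in m; the calibration is good to about 2 mm. A picture is of the moment at which its call begins. There is no depth.
- env.finish_job(): hands the job in; it is judged then, once.
The state is a dict: "time_s": time; "joint_pos": joint angles; "dq": joint speeds; "effort": joint torques, N m; "tcp_pos": TCP position; "orientation": TCP orientation; "force": force on the tool from outside, world axes, zero at the start; "torque": the same for the moment, N m; "width": opening from 0.0 (shut) to 1.0 (fully open); "grip_force": force on a finger pad.
Only numpy, scipy, OpenCV 4.12 (cv2) and the standard library are available. Lean on these libraries where they do the work, as an engineer would, in place of code of your own. Each camera call takes 0.05 s, during which the arm holds its last target. There are 200 camera calls.

## Working session

There is one attempt and no reset: what is moved stays moved. The work goes in short steps, Python scripts to look and compute and a tool call to move; the robot and the scene stay as the last step left them, time stands still between calls to the robot, and variables do not carry over. Pictures are saved under pics/ and viewed, at most 10 in all, crops included, and the job is handed in when it is done.

Besides the shell and the picture viewer there is one more tool, called after "Request:" as name([rows], argument=value, ...), one row to a line, values as JSON. drive_tool: Moves the arm, as the interface text tells. Its arguments: {"type":"object","properties":{"increments":{"type":"array"}},"required":["increments"]}

```bash
mkdir -p pics; cat > h.py <<'E'
import numpy as np, cv2
from plant import env, cams
from scipy.spatial.transform import Rotation as R
def grab(n,fn=None):
    d=cams.get_image(n)
    if fn: cv2.imwrite('pics/'+fn,d['img'][:,:,::-1])
    return d
def att(d):
    a=np.array(d['attitude'],float)
    return a if a.shape==(3,3) else R.from_euler('xyz',a,degrees=True).as_matrix()
def ray(d,uv):
    K=np.array(d['mtx']);uv=np.array(uv,float)
    p=cv2.undistortPoints(uv.reshape(-1,1,2),K,np.array([d['k1'],0,0,0.]))[:,0]
    v=np.c_[p[:,0],-p[:,1],-np.ones(len(p))]@att(d).T
    return np.array(d['origin']),v
def plane(d,uv,z):
    o,v=ray(d,np.atleast_2d(uv)); return o+v*((z-o[2])/v[:,2])[:,None]
def proj(d,P):
    q=(np.atleast_2d(P)-np.array(d['origin']))@att(d)
    q=np.c_[q[:,0],-q[:,1],-q[:,2]]
    return cv2.projectPoints(q,np.zeros(3),np.zeros(3),np.array(d['mtx']),np.array([d['k1'],0,0,0.]))[0][:,0]
E
python3 - <<'E'
from h import *
for n in('side','top'):
    d=grab(n,n+'0.png'); print(n,d['mtx'],d['k1'],d['origin'],d['attitude'])
s=env.sense();print(s)
E
```

```text
side [[593.91736218   0.         318.16495606]
 [  0.         593.91736218 236.47158109]
 [  0.           0.           1.        ]] 0.00394069503413605 [ 0.49560693 -0.87598469  0.60471047] [50.54783237  0.21623874 -7.14475035]
top [[455.58055683   0.         320.96028077]
 [  0.         455.58055683 229.38652098]
 [  0.           0.           1.        ]] -0.05981083158099367 [ 0.46364256 -0.22502624  0.91178482] [  5.98517556  -0.3491362  -91.53773199]
{'time_s': 0.1, 'joint_pos': array([ 6.47958990e+01,  2.05935388e+01,  8.65918070e+01,  1.39153366e-04,
        7.29078161e+01, -6.59782332e+00]), 'dq': array([ 0.01956144, -0.14115661, -0.14603411, -0.04834174, -0.00774607,
        0.06283806]), 'effort': array([-5.30076195e-04, -5.16354561e+01, -2.71406901e+01,  6.76213461e-02,
        2.77023227e-02, -1.85700219e-05]), 'tcp_pos': array([0.19118578, 0.5680136 , 0.182403  ]), 'orientation': array([-1.79907470e+02, -1.08363052e-02,  1.61393673e+02]), 'force': array([ 1.38815914,  1.02269322, -0.05582089]), 'torque': array([-0.00585048, -0.00281914, -0.03002903]), 'grip_force': 0.0, 'width': 1.001729036412087}
```

View pics/top0.png

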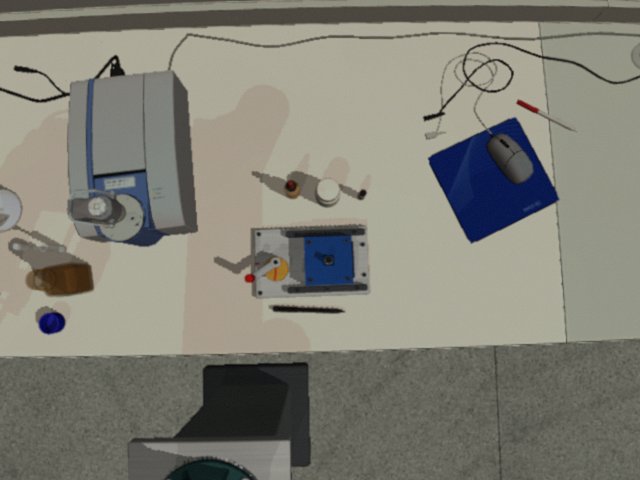

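View pics/side0.png

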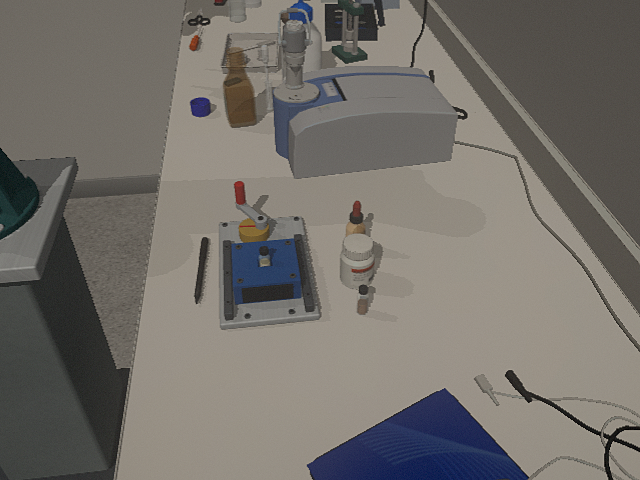

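The top view shows the bed at about (252–369, 227–298), with the red post at (250,278), the cam pivot at (276,262) and the vial at (328,260). The pen lies at (307,309), with the jar, dropper and spare vial along v≈190. Next I'll measure these properly.

```bash
cat > m.py <<'E'
from h import *
def post(d):
    h=cv2.cvtColor(d['img'],cv2.COLOR_RGB2HSV)
    m=(((h[...,0]<6)|(h[...,0]>174))&(h[...,1]>170)&(h[...,2]>90)).astype(np.uint8)
    n,l,s,c=cv2.connectedComponentsWithStats(m)
    return [(c[i].round(1).tolist(),s[i].tolist()) for i in range(1,n) if s[i][4]>3]
E
python3 - <<'E'
from m import *
t=grab('top');s=grab('side')
print('top red',post(t));print('side red',post(s))
h=cv2.cvtColor(t['img'],cv2.COLOR_RGB2HSV)
b=((h[...,0]>100)&(h[...,0]<125)&(h[...,1]>120)).astype(np.uint8); b[:, :280]=0;b[:,380:]=0
b=cv2.morphologyEx(b,cv2.MORPH_CLOSE,np.ones((9,9)))
c=max(cv2.findContours(b,0,2)[0],key=cv2.contourArea);r=cv2.minAreaRect(c);bx=cv2.boxPoints(r)
print('slide',r);P=plane(t,bx,.046);print(P.round(4),np.linalg.norm(np.diff(P,axis=0),axis=1))
cr=t['img'][165:320,235:380];cv2.imwrite('pics/topc.png',cv2.resize(cr,None,fx=5,fy=5,interpolation=2)[:,:,::-1])
cr=s['img'][170:335,190:390];cv2.imwrite('pics/sidec.png',cv2.resize(cr,None,fx=3.6,fy=3.6,interpolation=2)[:,:,::-1])
E
```

```text
top red [([527.4, 105.9], [518, 101, 20, 11, 61]), ([290.2, 182.8], [289, 182, 3, 3, 6]), ([249.0, 278.0], [245, 275, 9, 7, 47])]
side red [([238.0, 183.5], [235, 181, 8, 6, 28]), ([235.0, 189.5], [235, 188, 1, 4, 4]), ([236.4, 197.2], [236, 195, 3, 6, 8]), ([239.4, 202.4], [238, 201, 5, 3, 7]), ([247.0, 226.0], [240, 226, 15, 1, 15])]
slide ((328.3952941894531, 259.59149169921875), (49.43156051635742, 47.82438278198242), 87.51044464111328)
[[ 0.5426 -0.199   0.046 ]
 [ 0.5441 -0.2903  0.046 ]
 [ 0.4503 -0.2912  0.046 ]
 [ 0.4489 -0.2009  0.046 ]] [0.0913144  0.09384166 0.09036944]
```

View pics/topc.png

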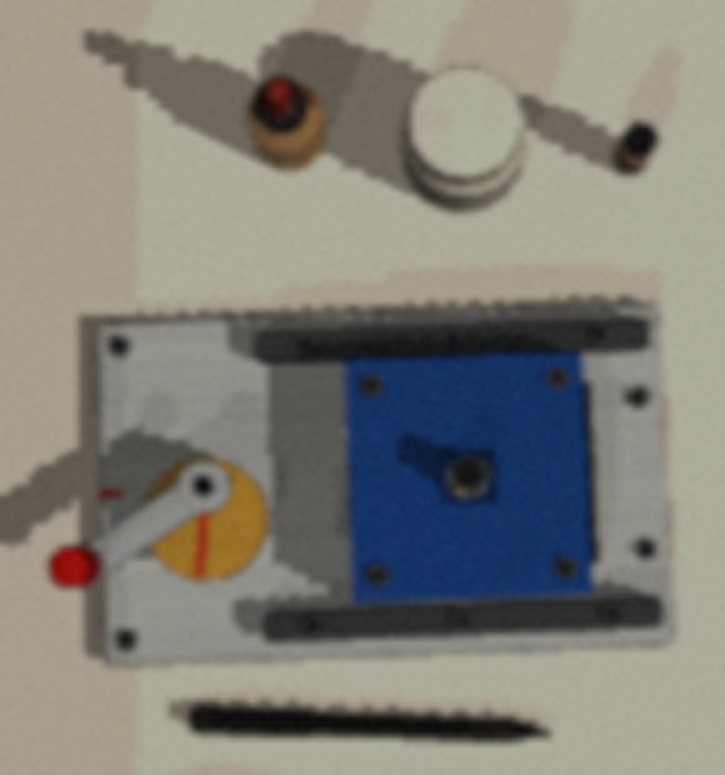

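View pics/sidec.png

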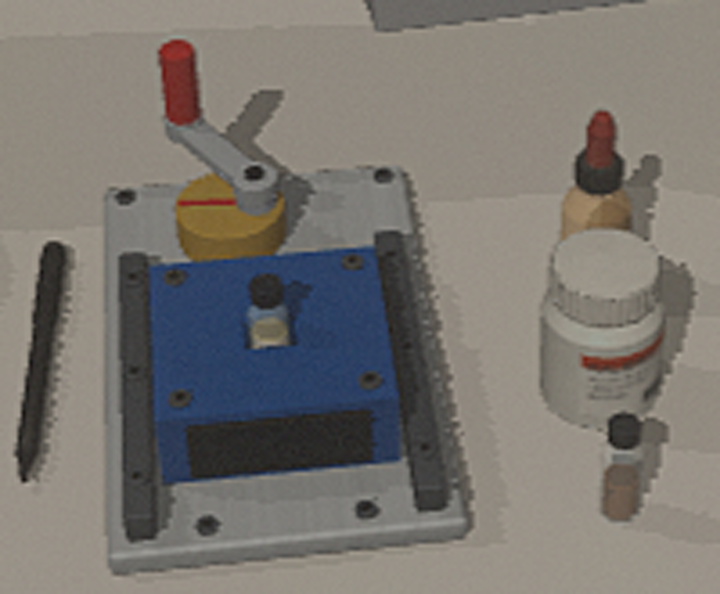

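The crops confirm that bed +x points image-left. The red line points to bed +y, so the cam value is about 1.55. The red post is at crop (73,566) and the pivot at (203,485), and the push pad faces image-right. Now I'll work out the bed frame.

```bash
python3 - <<'E'
from m import *
t=grab('top');s=grab('side')
T=lambda p:np.array([235,165])+(np.atleast_2d(p)+.5)/5-.5
S=lambda p:np.array([190,170])+(np.atleast_2d(p)+.5)/3.6-.5
C=plane(t,T([(100,324),(654,308),(673,641),(107,662)]),.012)
print('corners top',C.round(4),np.linalg.norm(C-np.roll(C,-1,0),axis=1))
Cs=plane(s,S([(408,168),(470,525),(110,560),(106,188)]),.012)
print('corners side',Cs.round(4),np.linalg.norm(Cs-np.roll(Cs,-1,0),axis=1))
pv=plane(t,T((203,485)),.046)[0];pvs=plane(s,S((255,173)),.046)[0];print('pivot',pv,pvs)
po=plane(t,T((74,566)),.083)[0];pos=plane(s,S((177,48)),.083)[0];print('post top',po,pos,np.linalg.norm(po-pv))
tk=plane(t,T([(100,494),(121,493)]),.012);print('tick',tk)
X=C[0]-C[1]+C[3]-C[2];yaw=np.arctan2(X[1],X[0])
X2=Cs[0]-Cs[1]+Cs[3]-Cs[2];print('yaw',np.degrees(yaw),np.degrees(np.arctan2(X2[1],X2[0])))
for nm,p,q in(('t',pv,po),('s',pvs,pos)):
    a=q-p;print('cam',np.arctan2(a[1],a[0])-yaw+.9)
print('pad side ctr',plane(s,S([(187,421),(372,408),(374,457),(188,476)]),.0295).round(4))
print('jar top',plane(t,T((465,125)),.07),'dropper',plane(t,T((280,95)),.09),'pen',plane(t,T([(190,717),(548,730)]),.006), 'spare',plane(t,T((640,137)),.048),'vial',plane(t,T((468,476)),.07))
E
```

```text
corners top [[ 0.5612 -0.1012  0.012 ]
 [ 0.5619 -0.3216  0.012 ]
 [ 0.4303 -0.3243  0.012 ]
 [ 0.428  -0.1023  0.012 ]] [0.22035594 0.13162617 0.22204516 0.13320922]
corners side [[ 0.5648 -0.1063  0.012 ]
 [ 0.5648 -0.3282  0.012 ]
 [ 0.4306 -0.3285  0.012 ]
 [ 0.4284 -0.1034  0.012 ]] [0.22192543 0.13414394 0.22515646 0.13639418]
pivot [ 0.4950831  -0.14429258  0.046     ] [ 0.49548618 -0.14544     0.046     ]
post top [ 0.46563036 -0.10047412  0.083     ] [ 0.46651136 -0.1010182   0.083     ] 0.06447108192635373
tick [[ 0.49381366 -0.10041796  0.012     ]
 [ 0.49399676 -0.1087149   0.012     ]]
yaw 90.37115949530082 90.29310452889676
cam 1.4853137482944185
cam 1.4714884327835307
pad side ctr [[ 0.4618 -0.2767  0.0295]
 [ 0.5329 -0.2787  0.0295]
 [ 0.5313 -0.3053  0.0295]
 [ 0.4614 -0.3063  0.0295]]
jar top [[ 0.62642922 -0.24698916  0.07      ]] dropper [[ 0.63549372 -0.17894987  0.09      ]] pen [[ 0.40548535 -0.13382006  0.006     ]
 [ 0.3966609  -0.27448057  0.006     ]] spare [[ 0.62429956 -0.31482576  0.048     ]] vial [[ 0.4949593  -0.24436546  0.07      ]]
```

```bash
python3 - <<'E'
from m import *
t=grab('top');s=grab('side')
print('bottle base,cap, device near corner, device column base',plane(s,[(240,122),(200,112),(280,160),(293,174)],0).round(3))
b=plane(s,(240,122),0)[0]
# heights: top points located above the base x,y: scan z for projection row
for nm,base,v in(('bottle',(240,120),50),('column',(296,150),15)):
    b=plane(s,base,0)[0]
    z=np.linspace(0,.5,101);p=proj(s,np.c_[np.full((101,2),b[:2]),z]);print(nm,b,z[np.argmin(abs(p[:,1]-v))])
E
```

```text
bottle base,cap, device near corner, device column base [[0.469 0.249 0.   ]
 [0.385 0.305 0.   ]
 [0.541 0.09  0.   ]
 [0.561 0.039 0.   ]]
bottle [0.46954885 0.25750984 0.        ] 0.15
column [5.74895367e-01 1.21890357e-01 1.11022302e-16] 0.26
```

Request:
drive_tool([
  [0,0,0,0,0,-3.9,0],
  [0,0,0,0,0,-3.9,0],
  [0,0,0,-3.15,-3.65,0,0],
  [0,0,0,-3.15,-3.65,0,0],
  [0,0,0,-3.15,-3.65,0,0],
  [0,0,0,-3.15,-3.65,0,0],
  [0,0,0,-3.15,-3.65,0,0],
  [0,0,0,-3.15,-3.65,0,0],
  [0,0,0,-3.07,-2.84,0,0],
  [0,0,0,-3.07,-2.84,0,0],
  [0,0,0,-3.07,-2.84,0,0],
  [0,0,0,-3.07,-2.84,0,0],
  [0,0,0,-3.07,-2.84,0,0],
  [0,0,0,-3.07,-2.84,0,0],
  [0,0,0,-1.6,-3.64,0,0],
  [0,0,0,-1.6,-3.64,0,0],
  [0,0,0,-1.6,-3.64,0,0],
  [0,0,0,-1.6,-3.64,0,0],
  [0,0,0,-1.6,-3.64,0,0],
  [0,0,0,0,0,0,0],
])

```text
time_s: 2.9
tcp_pos: [0.439, -0.1198, 0.2612]
orientation: [-180.0, 0.0, 161.2]
force: [-0.2, -0.0, 0.6]
width: 0.007
grip_force: 0.0
```

Request:
drive_tool([
  [0,0,-0.151,0,0,0,0],
  [0,0,-0.151,0,0,0,0],
  [0,0,-0.151,0,0,0,0],
  [0,0,-0.151,0,0,0,0],
  [0,0,-0.151,0,0,0,0],
  [0,0,-0.151,0,0,0,0],
  [0,0,0,0,0,4,0],
  [0,0,0,0,0,4,0],
  [0,0,0,0,0,4,0],
  [0,0,0,0,0,4,0],
  [0,0,0,0,0,3,0],
  [0,0,0,0,0,1.4,0],
  [0,0,0,0,0,0,0],
])

```text
time_s: 4.53
tcp_pos: [0.4382, -0.1168, 0.0569]
orientation: [179.9, -0.0, -146.7]
force: [-0.6, -0.4, 0.1]
width: 0.002
grip_force: 0.0
```

```bash
python3 - <<'E'
from m import *
s=grab('side');grab('top','t2.png')
cr=s['img'][130:280,150:330];cv2.imwrite('pics/s2.png',cv2.resize(cr,None,fx=4,fy=4,interpolation=2)[:,:,::-1])
E
```

```text
(no output)
```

View pics/s2.png

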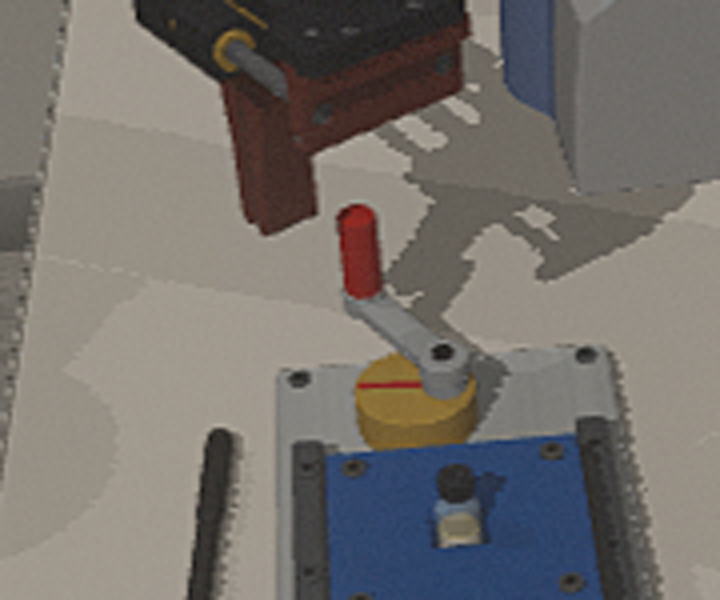

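The shut fingers stand beside the post at mid-height, with the tips clear of the lever. I'll push most of the arc now.

Request:
drive_tool([
  [0,0,0,-0.7,0,0,0],
  [0,0,0,-0.7,0,0,0],
  [0,0,0.1,-0.56,0.15,0,0],
  [0,0,0.1,-0.56,0.15,0,0],
  [0,0,0.1,-0.56,0.15,0,0],
  [0,0,0.1,-0.56,0.15,0,0],
  [0,0,0.1,-0.56,0.15,0,0],
  [0,0,0.1,-0.56,0.15,0,0],
  [0,0,0.1,-0.56,0.15,0,0],
  [0,0,0.1,-0.56,0.15,0,0],
  [0,0,0.1,-0.56,0.15,0,0],
  [0,0,0.1,-0.56,0.15,0,0],
  [0,0,0.1,-0.56,0.15,0,0],
  [0,0,0.1,-0.56,0.15,0,0],
  [0,0,0,0,0,0,0],
])

```text
time_s: 6.5
tcp_pos: [0.5141, -0.0909, 0.0576]
orientation: [180.0, 0.1, 144.6]
force: [-0.2, 0.3, 0.2]
width: 0.006
grip_force: 0.0
```

```bash
cat > look.py <<'E'
from m import *
import sys
s=grab('side');st=env.sense()
print('side red',post(s))
p=np.array(st['tcp_pos'])-[.4952,-.1450,0];a=np.radians(st['orientation'][2])
x=np.array([np.cos(a),np.sin(a)]);y=np.array([np.sin(a),-np.cos(a)])
print('tool-frame rel pivot x,y mm',1e3*p[:2]@x,1e3*p[:2]@y,'y-axis angle',np.degrees(np.arctan2(y[1],y[0])),st['force'])
cr=s['img'][140:290,150:330];cv2.imwrite('pics/'+sys.argv[1],cv2.resize(cr,None,fx=4.4,fy=4,interpolation=2)[:,:,::-1])
E
python3 look.py s3.png
```

```text
side red [([237.7, 184.9], [234, 181, 9, 12, 48]), ([240.4, 190.0], [239, 189, 3, 3, 5]), ([237.6, 199.2], [236, 194, 7, 10, 20]), ([247.0, 226.0], [240, 226, 15, 1, 15])]
tool-frame rel pivot x,y mm 16.41466799447395 54.804054355674594 y-axis angle 54.675923662420296 [0.52824369 0.30495927 0.0222401 ]
```

View pics/s3.png

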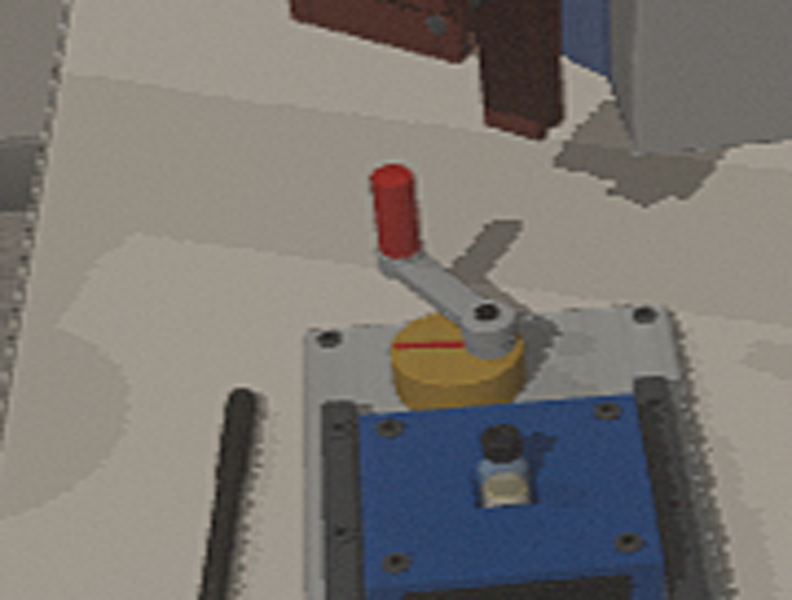

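The post hasn't moved: the fingers went past it without contact. I'll check where the TCP projects against the tip seen at about (266,171).

```bash
python3 - <<'E'
from m import *
s=grab('side');t=grab('top','t3.png');st=env.sense()
p=np.array(st['tcp_pos']);print(p,st['orientation'],st['joint_pos'].round(1))
print('side',proj(s,p),'top',proj(t,p), 'earlier side',proj(s,[.4382,-.1168,.0569]))
print('seen tip at z=.0576 ->',plane(s,[(266,172)],.0576), 'earlier tip',plane(s,[(217.5,186)],.0569))
cr=t['img'][170:330,170:370];cv2.imwrite('pics/t3c.png',cv2.resize(cr,None,fx=4,fy=3.7,interpolation=2)[:,:,::-1])
E
```

```text
[ 0.51290946 -0.09074196  0.05727106] [-1.79992328e+02 -4.52269855e-03  1.44653533e+02] [-17.6  23.  104.2  -0.   52.9 -72.3]
side [[269.1981633  190.56896029]] top [[245.9824855  252.61908333]] earlier side [[222.24000829 203.90342752]]
seen tip at z=.0576 -> [[ 0.51089847 -0.03660992  0.0576    ]] earlier tip [[ 0.43060989 -0.06648627  0.0569    ]]
```

View pics/t3c.png

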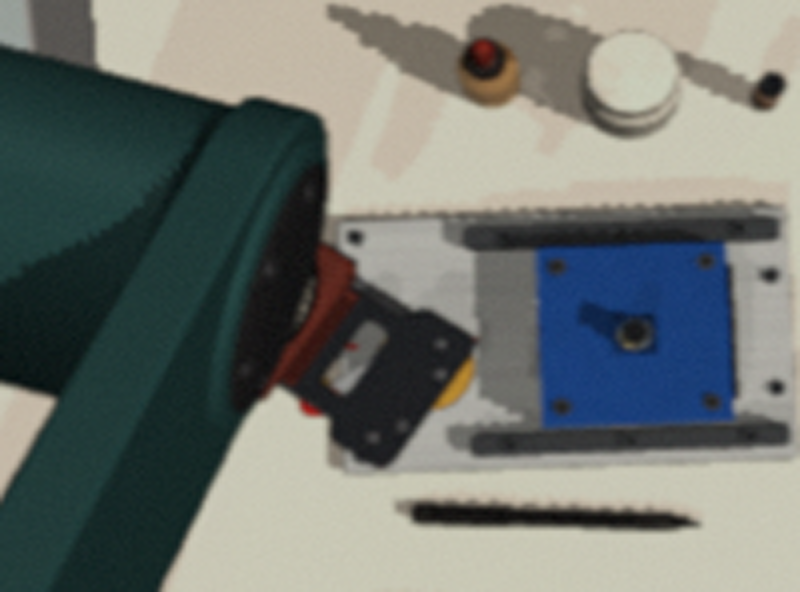

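```bash
python3 - <<'E'
from m import *
s=grab('side');t=grab('top');st=env.sense()
p=np.array(st['tcp_pos']);a=np.radians(st['orientation'][2]);x=np.array([np.cos(a),np.sin(a),0]);y=np.array([np.sin(a),-np.cos(a),0])
for dz in(.08,.12,.16,.2):
  print(dz,'top corners -y end',proj(t,[p-.089*y+e*.0375*x+[0,0,dz] for e in(-1,1)]).round(0).tolist())
for z in(.06,.08,.09,.1,.11): print(z,proj(s,[p[0],p[1],z]),'x',plane(s,[(266,172)],z))
z0=plane(s,[(266,172)],.0576)[0]
# finger extent in side: rough colour mask of gripper brown
h=cv2.cvtColor(s['img'],cv2.COLOR_RGB2HSV)
m=(((h[...,0]<10)|(h[...,0]>170))&(h[...,1]>90)&(h[...,2]<110)).astype(np.uint8);m[:, :255]=0;m[180:]=0;m[:,285:]=0
ys,xs=np.nonzero(m)
for r in range(130,180,5): print(r,xs[ys==r].min(initial=999),xs[ys==r].max(initial=0))
cr=s['img'][20:240,150:400];cv2.imwrite('pics/s4.png',cv2.resize(cr,None,fx=3.2,fy=2.7,interpolation=2)[:,:,::-1])
E
```

```text
0.08 top corners -y end [[294.0, 261.0], [269.0, 298.0]]
0.12 top corners -y end [[293.0, 260.0], [267.0, 299.0]]
0.16 top corners -y end [[291.0, 259.0], [264.0, 300.0]]
0.2 top corners -y end [[290.0, 258.0], [260.0, 302.0]]
0.06 [[269.03325979 189.19284249]] x [[ 0.51083139 -0.04029199  0.06      ]]
0.08 [[268.31826448 178.75998991]] x [[ 0.5102724  -0.07097592  0.08      ]]
0.09 [[267.95338833 173.43653031]] x [[ 0.5099929  -0.08631788  0.09      ]]
0.1 [[267.58345593 168.03973586]] x [[ 0.50971341 -0.10165984  0.1       ]]
0.11 [[267.20836073 162.56806988]] x [[ 0.50943391 -0.1170018   0.11      ]]
130 999 0
135 255 269
140 267 275
145 255 275
150 258 275
155 259 275
160 259 262
165 259 276
170 260 276
175 999 0
```

View pics/s4.png

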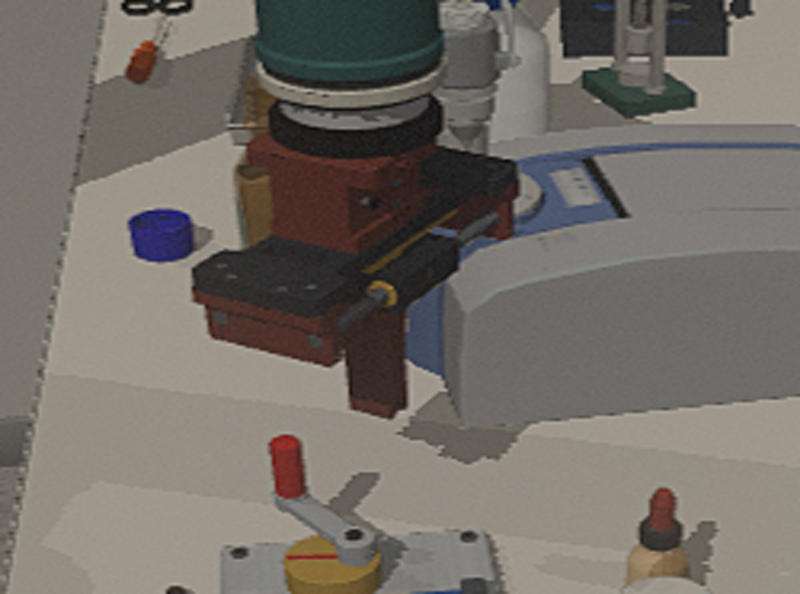

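The body's outline in the top view matches the reported xy. The side view puts the fingertips about 40 mm above the reported z (about 0.10 m), so they passed over the post. I'll go back to the pre-contact spot and come in lower.

Request:
drive_tool([
  [0,0,0,0,0,-3,0],
  [0,0,0,1.54,-2.17,0,0],
  [0,0,0,1.54,-2.17,0,0],
  [0,0,0,1.54,-2.17,0,0],
  [0,0,-0.1495,0,0,0,0],
  [0,0,-0.1495,0,0,0,0],
  [0,0,-0.1495,0,0,0,0],
  [0,0,-0.1495,0,0,0,0],
  [0,0,-0.1495,0,0,0,0],
  [0,0,-0.1495,0,0,0,0],
  [0,0,-0.1495,0,0,0,0],
  [0,0,-0.1495,0,0,0,0],
  [0,0,0,0,0,2,0],
  [0,0,0,0,0,2,0],
  [0,0,0,0,0,2,0],
  [0,0,0,0,0,0.9,0],
  [0,0,0,0,0,0,0],
])

```text
time_s: 8.88
tcp_pos: [0.4371, -0.117, 0.0179]
orientation: [179.9, -0.0, -146.9]
force: [0.8, 0.2, -0.7]
width: 0.007
grip_force: 0.0
```

```bash
python3 look.py s5.png; python3 - <<'E'
from m import *
s=grab('side');st=env.sense();p=np.array(st['tcp_pos']);a=np.radians(st['orientation'][2])
x=np.array([np.cos(a),np.sin(a),0]);y=np.array([np.sin(a),-np.cos(a),0])
for off in(0,.035,.04,.045,.05):
  print(off,(proj(s,[p+e*.01*x+f*.0135*y+[0,0,off] for e,f in((1,1),(1,-1),(-1,-1),(-1,1))])-[150,140])*[4.4,4])
E
```

```text
side red [([239.6, 195.7], [236, 188, 8, 16, 86]), ([247.0, 226.0], [240, 226, 15, 1, 15])]
tool-frame rel pivot x,y mm 33.04840222246395 54.700493879373575 y-axis angle 123.08364209521419 [-0.24101244 -0.71908107  0.21558206]
0 [[284.91235904 328.00600131]
 [325.872473   360.15747217]
 [372.44048949 339.69204341]
 [331.1330755  308.21286834]]
0.035 [[273.64382547 257.51925513]
 [315.40694226 289.22442841]
 [363.20955069 269.03051004]
 [321.07863112 238.00421172]]
0.04 [[271.98954483 247.17308772]
 [313.86983672 278.80794246]
 [361.85417125 258.65691808]
 [319.60300394 227.70176616]]
0.045 [[270.32379241 236.75560341]
 [312.32188818 268.31840999]
 [360.48933366 248.21136257]
 [318.11725219 217.32905594]]
0.05 [[268.64644769 226.26605737]
 [310.76298077 257.75505494]
 [359.11493793 237.69308718]
 [316.62127061 206.88535498]]
```

View pics/s5.png

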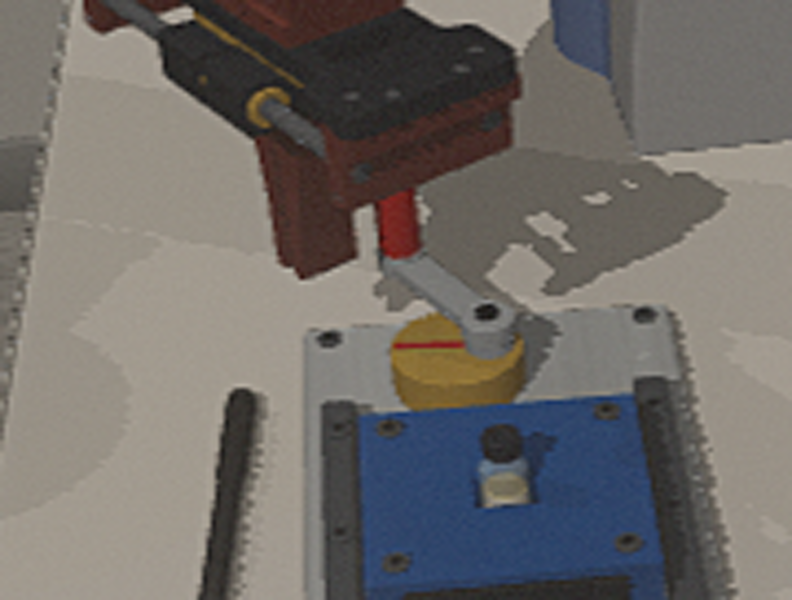

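The tips are now at about z 0.058, beside the post and level with its lower half. I'll push the arc again.

Request:
drive_tool([
  [0,0,0,-0.7,0,0,0],
  [0,0,0,-0.7,0,0,0],
  [0,0,0.1,-0.56,0.15,0,0],
  [0,0,0.1,-0.56,0.15,0,0],
  [0,0,0.1,-0.56,0.15,0,0],
  [0,0,0.1,-0.56,0.15,0,0],
])

```text
time_s: 9.72
tcp_pos: [0.4662, -0.0947, 0.0184]
orientation: [-180.0, -0.1, -170.0]
force: [-4.4, -2.9, 3.0]
width: 0.004
grip_force: 2.3
```

```bash
python3 look.py s6.png
```

```text
side red [([251.2, 192.7], [248, 184, 8, 17, 50]), ([247.8, 222.6], [242, 221, 13, 4, 19])]
tool-frame rel pivot x,y mm 19.26787413996213 54.615433928030896 y-axis angle 99.79328020245066 [-3.46242218 -2.61032971  1.55248284]
```

Contact made: about 5 N, and both the post and the red line moved. I'll continue.

Request:
drive_tool([
  [0,0,0.1,-0.56,0.15,0,0],
  [0,0,0.1,-0.56,0.15,0,0],
  [0,0,0.1,-0.56,0.15,0,0],
  [0,0,0.1,-0.56,0.15,0,0],
  [0,0,0.1,-0.56,0.15,0,0],
  [0,0,0.1,-0.56,0.15,0,0],
  [0,0,0.1,-0.56,0.15,0,0],
  [0,0,0.1,-0.56,0.15,0,0],
  [0,0,0,0,0,0,0],
])

```text
time_s: 10.9
tcp_pos: [0.5116, -0.0899, 0.0181]
orientation: [180.0, -0.1, 144.4]
force: [-1.6, 4.0, 2.1]
width: 0.008
grip_force: 1.9
```

```bash
cat > line.py <<'E'
from m import *
s=grab('side')
for c,b in post(s): print(c,b,plane(s,c,.064).round(4))
h=cv2.cvtColor(s['img'],cv2.COLOR_RGB2HSV)
m=((h[...,0]<9)|(h[...,0]>172))&(h[...,1]>130)&(h[...,2]>70)
m[:212]=0;m[245:]=0;m[:,:225]=0;m[:,285:]=0
ys,xs=np.nonzero(m);print(len(xs),list(zip(xs,ys))[:60])
h2=(h[...,0]>12)&(h[...,0]<28)&(h[...,1]>130)&(h[...,2]>90);h2[:212]=0;h2[255:]=0;h2[:,:225]=0;h2[:,290:]=0
ys,xs=np.nonzero(h2);print('brass bbox',xs.min(),xs.max(),ys.min(),ys.max())
E
python3 line.py; python3 look.py s7.png
```

```text
[279.3, 191.8] [275, 180, 8, 22, 88] [[ 0.5283 -0.1058  0.064 ]]
4 [(np.int64(254), np.int64(214)), (np.int64(255), np.int64(214)), (np.int64(255), np.int64(215)), (np.int64(255), np.int64(216))]
brass bbox 245 273 213 239
side red [([279.4, 191.8], [275, 180, 8, 22, 84])]
tool-frame rel pivot x,y mm 18.57961552305151 54.34894935076025 y-axis angle 54.46447695732437 [-1.93280842  4.81682765  1.4763095 ]
```

Request:
drive_tool([
  [0,0,0.1,-0.56,0.15,0,0],
  [0,0,0.1,-0.56,0.15,0,0],
  [0,0,0,0,0,0,0],
  [0,0,0,1.5,0,0,0],
  [0,0,0,2.5,0,0,0],
  [0,0,0,0,0,-5,0],
  [0,0,0,0,0,-5,0],
  [0,0,0,-0.5,4.5,0,0],
  [0,0,0,-0.5,4.5,0,0],
  [0,0,0,0,0,0,0],
])

```text
time_s: 12.25
tcp_pos: [0.5709, -0.0108, 0.1187]
orientation: [179.9, 0.2, 133.1]
force: [-0.4, -0.2, -0.3]
width: 0.004
grip_force: 0.0
```

```bash
python3 line.py; python3 - <<'E'
from m import *
t=grab('top');s=grab('side');print('top',post(t))
a=cv2.resize(t['img'][220:310,230:310],(400,450),interpolation=2);b=cv2.resize(s['img'][165:255,220:300],(400,450),interpolation=2)
cv2.imwrite('pics/both.png',np.hstack([a,b])[:,:,::-1])
E
```

```text
[284.3, 184.4] [281, 182, 8, 7, 38] [[ 0.5378 -0.0863  0.064 ]]
[282.2, 197.7] [281, 189, 7, 16, 30] [[ 0.5316 -0.1223  0.064 ]]
2 [(np.int64(259), np.int64(213)), (np.int64(259), np.int64(214))]
brass bbox 246 274 213 238
top [([527.4, 106.1], [518, 101, 20, 12, 70]), ([290.4, 182.5], [289, 181, 4, 4, 11]), ([254.6, 239.4], [251, 236, 9, 8, 56])]
```

View pics/both.png

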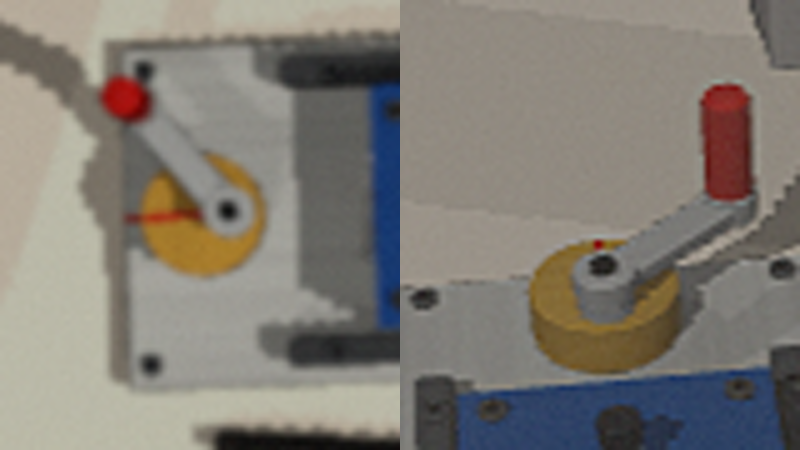

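The top crop shows the post at (127,99), the pivot at (228,210), and the red line running from (200,213) to (150,217), nearly in line with the tick. The cam is close to 0, so I'll compute the residual.

```bash
python3 - <<'E'
from m import *
t=grab('top');s=grab('side');yaw=np.radians(90.35)
r=[c for c,b in post(t) if c[0]<270][0];P=plane(t,r,.083)[0]
for pv in((.4951,-.1443),(.4955,-.1454)):
  a=P[:2]-pv;print('post top',P,np.linalg.norm(a),'cam',np.arctan2(a[1],a[0])-yaw+.9)
# side: post top ellipse centre from largest bright red blob
r=[c for c,b in post(s)][0];P=plane(s,r,.083)[0];a=P[:2]-[.4955,-.1454];print('side',P,np.linalg.norm(a),'cam',np.arctan2(a[1],a[0])-yaw+.9)
h=cv2.cvtColor(t['img'],cv2.COLOR_RGB2HSV).astype(int);i=t['img'].astype(int)
m=(i[...,0]-i[...,1]>50)&((h[...,0]<8)|(h[...,0]>172));m[:257]=0;m[270:]=0;m[:,:250]=0;m[:,272:]=0
ys,xs=np.nonzero(m);w=(i[...,0]-i[...,1])[ys,xs]
for x in sorted(set(xs)): k=xs==x;print(x,ys[k],np.average(ys[k],weights=w[k]).round(2))
E
```

```text
post top [ 0.53516781 -0.11079675  0.083     ] 0.05222927471259101 cam 0.019501301902955515
post top [ 0.53516781 -0.11079675  0.083     ] 0.05263952915750763 cam 0.04040828513418948
side [ 0.53643211 -0.11438041  0.083     ] 0.051358086200277986 cam -0.028411344319822396
256 [263] 263.0
257 [263] 263.0
260 [263] 263.0
261 [263] 263.0
262 [263] 263.0
263 [263] 263.0
264 [263] 263.0
269 [262] 262.0
```

The estimates of the cam value (0.02, 0.04, −0.03, about 0.05) average to 0, and the red line points at the tick. Next I'll go behind the slide and turn so the tool's y is along the bed's +x.

Request:
drive_tool([
  [0,0,0,0,0,-4,0],
  [0,0,0,-2.41,-3.54,0,0],
  [0,0,0,-2.41,-3.54,0,0],
  [0,0,0,-2.41,-3.54,0,0],
  [0,0,0,-2.41,-3.54,0,0],
  [0,0,0,-2.41,-3.54,0,0],
  [0,0,0,-2.41,-3.54,0,0],
  [0,0,0,-2.41,-3.54,0,0],
  [0,0,0,-2.41,-3.54,0,0],
  [0,0,-0.137,0,0,0,0],
  [0,0,-0.137,0,0,0,0],
  [0,0,-0.137,0,0,0,0],
  [0,0,-0.137,0,0,0,0],
  [0,0,-0.137,0,0,0,0],
  [0,0,-0.137,0,0,0,0],
  [0,0,0,0,0,4,0],
  [0,0,0,0,0,4,0],
  [0,0,0,0,0,0,0],
])

```text
time_s: 14.75
tcp_pos: [0.4885, -0.3443, 0.0755]
orientation: [179.7, -0.3, 179.9]
force: [0.4, 0.7, -0.2]
width: 0.003
grip_force: 0.0
```

```bash
cat > tip.py <<'E'
from m import *
s=grab('side');st=env.sense();p=np.array(st['tcp_pos']);print(p,st['orientation'])
h=cv2.cvtColor(s['img'],cv2.COLOR_RGB2HSV)
m=((h[...,0]<12)|(h[...,0]>165))&(h[...,1]>80)&(h[...,2]<120)&(h[...,2]>20)
u=int(proj(s,p)[0,0]);m[:, :u-40]=0;m[:,u+40:]=0
m=cv2.morphologyEx(m.astype(np.uint8),cv2.MORPH_OPEN,np.ones((3,3)))
n,l,q,c=cv2.connectedComponentsWithStats(m)
for i in range(1,n):
  if q[i][4]>60: print(q[i])
k=1+np.argmax(q[1:,4]);ys,xs=np.nonzero(l==k);b=ys.max()
for r in range(b-40,b+1,5): print(r,xs[ys==r].min(initial=999),xs[ys==r].max(initial=0))
a=np.radians(st['orientation'][2]);x=np.array([np.cos(a),np.sin(a),0]);y=np.array([np.sin(a),-np.cos(a),0])
for off in(.03,.04,.05): print(off,proj(s,[p-.0135*y+e*.01*x+[0,0,off] for e in(-1,1)]).round(1).tolist())
E
python3 tip.py
```

```text
[ 0.49018804 -0.3456172   0.07748541] [ 1.79886780e+02 -1.47952663e-01  1.79920917e+02]
[ 222  164   62   51 2096]
[282 187   8  18 126]
[ 224  249   66   30 1160]
174 222 283
179 222 283
184 222 271
189 233 271
194 231 273
199 232 274
204 232 275
209 232 275
214 233 248
0.03 [[269.9, 284.7], [253.2, 286.2]]
0.04 [[269.5, 278.7], [252.6, 280.1]]
0.05 [[269.0, 272.5], [252.0, 274.0]]
```

Request:
drive_tool([
  [0,0,0,-0.5,0,2.5,0],
  [0,0,0,0,0,2.5,0],
  [0,0,0,0,0,2,0],
  [0,0,0,0,0,1.2,0],
  [0,0,0,0,0,0.8,0],
  [0,0,0,0,0,0,0],
  [0,0,0,0,0,0,0],
])

```text
time_s: 15.68
tcp_pos: [0.4973, -0.3467, -0.0111]
orientation: [-180.0, 0.0, 180.0]
force: [1.3, -0.2, 0.5]
width: 0.002
grip_force: 0.0
```

```bash
python3 tip.py
```

```text
[ 0.49734373 -0.34670352 -0.0110728 ] [-1.79946534e+02  5.00715511e-02  1.79956547e+02]
[ 234  231   61   46 1741]
[240 311  60  20 764]
236 234 293
241 234 294
246 237 293
251 236 282
256 247 284
261 246 285
266 246 285
271 247 286
276 247 262
0.03 [[279.3, 334.1], [263.8, 335.6]]
0.04 [[278.9, 328.9], [263.3, 330.4]]
0.05 [[278.6, 323.6], [262.8, 325.1]]
```

Request:
drive_tool([
  [0,0,0,0,0.8,0,0],
  [0,0,0,0,0.8,0,0],
  [0,0,0,0,0.8,0,0],
  [0,0,0,0,0.6,0,0],
  [0,0,0,0,0.3,0,0],
  [0,0,0,0,0.3,0,0],
  [0,0,0,0,0.3,0,0],
  [0,0,0,0,0.3,0,0],
  [0,0,0,0,0.3,0,0],
  [0,0,0,0,0.3,0,0],
  [0,0,0,0,0.3,0,0],
  [0,0,0,0,0.3,0,0],
])

```text
time_s: 17.23
tcp_pos: [0.4968, -0.2923, -0.0118]
orientation: [-180.0, -0.0, 180.0]
force: [-0.8, -3.0, -0.3]
width: 0.003
grip_force: 1.3
```

Slide moving at about 3 N.

Request:
drive_tool([
  [0,0,0,0,0.3,0,0],
  [0,0,0,0,0.3,0,0],
  [0,0,0,0,0.3,0,0],
  [0,0,0,0,0.3,0,0],
  [0,0,0,0,0.3,0,0],
  [0,0,0,0,0.3,0,0],
  [0,0,0,0,0.15,0,0],
  [0,0,0,0,0.15,0,0],
  [0,0,0,0,0,0,0],
])

```text
time_s: 18.35
tcp_pos: [0.4971, -0.271, -0.0118]
orientation: [180.0, 0.0, 179.9]
force: [-1.0, 0.1, -0.7]
width: 0.006
grip_force: 0.5
```

```bash
cat > sl.py <<'E'
from m import *
t=grab('top');h=cv2.cvtColor(t['img'],cv2.COLOR_RGB2HSV)
b=((h[...,0]>100)&(h[...,0]<125)&(h[...,1]>120));b[:,:270]=0;b[:,380:]=0;b[:225]=0;b[300:]=0
xs=[np.nonzero(b[r])[0].min() for r in(245,247,249,272,275,278) if b[r].any()];print('front cols',xs)
print('front y',plane(t,[np.median(xs)-.5,260],.046),'post',[c for c,_ in post(t)],env.sense()['force'])
E
python3 sl.py
```

```text
front cols [np.int64(292), np.int64(290)]
front y [[ 0.49736215 -0.17338201  0.046     ]] post [[527.6, 106.3], [290.5, 182.7], [253.7, 239.3]] [-0.33629103 -0.87160557  0.5994912 ]
```

Request:
drive_tool([
  [0,0,0,0,0.25,0,0],
  [0,0,0,0,0.25,0,0],
  [0,0,0,0,0.15,0,0],
  [0,0,0,0,0.15,0,0],
  [0,0,0,0,0.1,0,0],
  [0,0,0,0,0.1,0,0],
])

```text
time_s: 19.15
tcp_pos: [0.4973, -0.2647, -0.0116]
orientation: [-179.7, 0.0, -179.9]
force: [-4.3, -15.7, -5.0]
width: 0.006
grip_force: 7.8
```

```bash
python3 sl.py
```

```text
front cols [np.int64(285), np.int64(286)]
front y [[ 0.49763381 -0.16294572  0.046     ]] post [[527.3, 106.2], [290.6, 182.8], [253.6, 239.1]] [ -4.47859009 -13.6497598   -4.87964266]
```

The force rose to 16 N with the slide's travel at about 37.5 mm, so it's against its stop. I'll withdraw and check.

Request:
drive_tool([
  [0,0,0,0,-0.5,0,0],
  [0,0,0,0,-1.5,0,0],
  [0,0,0,0,-3,0,0],
  [0,0,0,0,-3,0,0],
  [0,0,0,0,0,-4,0],
  [0,0,0,0,0,-4,0],
  [0,0,0,0,0,-4,0],
  [0,0,0,0,-5,0,0],
  [0,0,0,0,-5,0,0],
  [0,0,0,0,0,0,0],
])

```text
time_s: 20.45
tcp_pos: [0.4969, -0.4454, 0.1084]
orientation: [-179.9, 0.1, 179.8]
force: [0.5, 0.4, 1.1]
width: 0.009
grip_force: 0.0
```

```bash
python3 sl.py; python3 - <<'E'
from m import *
t=grab('top');s=grab('side');print(post(t),post(s))
r=[c for c,b in post(t) if c[0]<270][0];P=plane(t,r,.083)[0];a=P[:2]-[.4953,-.1448];print(P,np.linalg.norm(a),'cam',np.arctan2(a[1],a[0])-np.radians(90.35)+.9)
h=cv2.cvtColor(t['img'],cv2.COLOR_RGB2HSV)
b=((h[...,0]>100)&(h[...,0]<125)&(h[...,1]>120)).astype(np.uint8); b[:, :270]=0;b[:,380:]=0
b=cv2.morphologyEx(b,cv2.MORPH_CLOSE,np.ones((9,9)))
c=max(cv2.findContours(b,0,2)[0],key=cv2.contourArea);q=cv2.boxPoints(cv2.minAreaRect(c));print(plane(t,q,.046).round(4))
E
```

```text
front cols [np.int64(285), np.int64(285), np.int64(285), np.int64(286), np.int64(286), np.int64(286)]
front y [[ 0.49763381 -0.16294572  0.046     ]] post [[527.3, 106.1], [254.7, 239.5]] [-0.18266463 -0.17360681  0.16043337]
[([527.3, 106.2], [518, 101, 20, 11, 71]), ([254.6, 239.4], [251, 236, 9, 8, 56])] []
[ 0.53516781 -0.11079675  0.083     ] 0.05239907688869845 cam 0.029270125003933556
[[ 0.5434 -0.1638  0.046 ]
 [ 0.541  -0.2554  0.046 ]
 [ 0.4481 -0.2526  0.046 ]
 [ 0.4505 -0.162   0.046 ]]
```

The cam and slide hold their places. The dropper's red blob is missing from the last mask, so I'll check that it and its neighbours are undisturbed.

```bash
python3 - <<'E'
from m import *
a=cv2.imread('pics/top0.png')[:,:,::-1].copy();t=grab('top');b=t['img']
for n,(u,v) in dict(bulb=(290,182),jar=(328,190),spare=(362,193)).items():
    print(n,a[v-1:v+2,u-1:u+2].reshape(-1,3).mean(0).round(),b[v-1:v+2,u-1:u+2].reshape(-1,3).mean(0).round())
def dark(i,r):
    g=i[r[0]:r[1],r[2]:r[3]].max(2)<60;y,x=np.nonzero(g);return len(x),x.mean().round(1)+r[2],y.mean().round(1)+r[0]
for n,r in dict(dropcap=(176,200,280,302),spare=(186,202,352,370),pen=(300,320,265,350),vial0=(250,270,300,340)).items():
    print(n,dark(a,r),dark(b,r))
A,B=[cv2.cvtColor(i[170:215,310:350],cv2.COLOR_RGB2GRAY) for i in(a,b)];print(cv2.phaseCorrelate(np.float32(A),np.float32(B)))
A,B=[np.float32(cv2.Canny(cv2.cvtColor(i[172:202,278:304],cv2.COLOR_RGB2GRAY),60,150)) for i in(a,b)];print('dropper',cv2.phaseCorrelate(A,B))
E
```

```text
bulb [95. 30. 24.] [63. 22. 17.]
jar [172. 175. 157.] [142. 134. 120.]
spare [20. 20. 21.] [15. 15. 16.]
dropcap (66, np.float64(290.5), np.float64(186.5)) (75, np.float64(290.7), np.float64(185.9))
spare (36, np.float64(361.4), np.float64(193.7)) (27, np.float64(362.3), np.float64(192.7))
pen (281, np.float64(304.7), np.float64(309.3)) (246, np.float64(304.0), np.float64(309.3))
vial0 (90, np.float64(327.4), np.float64(258.6)) (42, np.float64(307.1), np.float64(259.6))
((0.1328543324942828, 0.34142207346496534), 0.6449624024497138)
dropper ((0.6023665204215121, 0.5263930551755571), 0.6062224564728913)
```

Those objects are only in the arm's shadow and haven't moved. The vial rode along with the slide, so I'll hand in.

```bash
python3 -c "
from plant import env
print(env.finish_job())"
```

```text
the job is handed in; nothing more can be done
None
```

The job is handed in: I turned the cam clockwise to its low point (about 0.03 rad, red line at the tick), then pushed the slide home against its stop (about 37 mm measured, push force rising to 16 N), with the neighbouring things unmoved; the first push passed over the post without contact because the fingertips sit about 40 mm above the reported height, and I repeated it lower.

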